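# Clamp the wide forme with the outer wheel of a concentric pair

## Task

Take the wide wooden forme out of the rack and stand it upright, fully down, between the two side posts of the bench clamp; the rack and the posts leave different sides of it free, so put it down on the cork mat on the way and take it again the other way round. Then turn the large outer wheel clockwise until the clamp's sprung rubber pad bears firmly on the forme, pressed in about half of its 12 mm spring travel and not to its stop. Leave the small inner knob on top of the wheel just as it is set, do not disturb the other things, and let go.

Things in the scene. Friction and masses are not known exactly. Their poses are not given: they have to be found in the camera images.
- forme: the wide pale wooden block with a small brass dot on its top: 60 mm (its x) x 30 mm (its y) x 110 mm tall (its z up), about 150 g, loose, standing in one of the rack's three bays. Origin: centre of its foot.
- rack: fixed plywood rack: floor 70 mm (x) x 150 mm (y), 10 mm thick; four upright dividers, each 52 mm long in x and 8 mm thick, tops 115 mm above the bench, make three 38 mm bays along its y (centres at y = -46, 0, 46 mm), open at both x ends. Formes stand in it with their x along the rack's x. Origin: centre of the underside, on the bench.
- rack_floor (a point): centre of the rack's floor, 10 mm above the bench, axes as the rack's. The wide forme's top is 120 mm above the bench in the rack; it sticks out 4 mm past the dividers at each x end, so only its narrow end faces (60 mm apart) can be gripped there.
- mat: fixed cork mat, 110 x 110 mm, 4 mm thick, for setting things down. Origin: centre of its underside.
- clamp: fixed grey bench clamp. Origin: on the bench, under the place of the forme; its y runs from the wheel to the fixed steel fence. Base plate 12 mm thick, 110 mm in x, y = -195 to 45 mm. Fence face at y = +15 mm, top 67 mm above the bench. Jaw and pad (tops 52 mm above the bench) come from -y. The wheel stands on a 90 x 90 mm housing centred at y = -130 mm, top 52 mm above the bench.
- posts (a point): midway between the tops of the clamp's two dark side posts, 127 mm above the bench, axes as the clamp's. The posts are 8 mm thick, 24 mm wide in y, at x = -36.5 and +36.5 mm (65 mm clear between them). So the forme goes in from above with its x along the clamp's x, held by its broad faces (30 mm apart).
- seat (a point): point on the clamp's floor (12 mm above the bench) midway between the side posts, axes as the clamp's; the foot centre of the forme lies here when the forme stands against the fence. Before clamping, y from about -6 to 0 mm fits.
- wheel_centre (a point): on the vertical axis of the wheel and knob, at mid-height of the large outer wheel, 76 mm above the bench. The outer wheel is black, fluted, 66 to 68 mm in diameter, 28 mm thick (62 to 90 mm above the bench); the aluminium inner knob on top of it is 34 mm in diameter and 24 mm tall (90 to 114 mm above the bench).
- wheel (a joint): angle of the outer wheel, rad, grows clockwise seen from above, 0 to 2.7 (starts between 0 and 0.7); 12 mm of jaw advance a radian; stiff (about 0.25 N m, up to 0.5 N m with the pad pressed) and stays where it is left. Clamping to 5.5 mm takes about 1.4 to 2.1 rad in all, so more than one grasp of the wheel.
- pad (a joint): how far the sprung pad is pressed into the jaw, m, 0 (free) to 0.012 (at its stop); 2.5 N a mm. Aim for 0.0055.
- pad_face (a point): centre of the pad's face, 34 mm above the bench, axes as the clamp's; 20 mm from the face of a forme that stands against the fence when the wheel is at 0. The pad first pushes the forme against the fence, then is pressed in.
- inner (a joint): angle of the inner knob, rad; turns easily (0.03 N m); must stay as found.
- inner_mark (a point): end of the pointer line on top of the inner knob, 16 mm from its axis.
- dowel: the round dowel in the rack, 28 mm thick, 110 mm tall, loose; leave it. Origin: centre of its foot
- slim_forme: the slim wooden forme in the rack, 34 x 28 mm, 95 mm tall, loose; leave it. Origin: centre of its foot
- tack_jar: closed jar, 60 mm across, 80 mm tall, loose; leave it. Origin: centre of its underside
- hammer: hammer, 240 mm long, lying loose; leave it. Origin: underside of it
- brush: brush, 180 mm long, lying loose between the robot and the work; leave it. Origin: underside of it
There are look-alikes about, which are no part of the job. Leave any grey look-alike of the forme alone.

How it is judged:
By the outcome, as a careful person would: the job done as asked, in the order asked, and still so for the second after the job is handed in, with the robot touching nothing.
It also fails if it takes over 72 s, if anything falls off the work surface, if the arm or the gripper's body presses on something with over 40 N, if the wrist force passes 120 N, or if a joint passes its speed limit or range.

## Robot

A 6-joint arm with a two-finger parallel gripper is mounted at the origin on the work surface. World frame = base frame: x ahead of the robot, y to its left, z up, the work surface at z = 0. Lengths are in mm, angles in rad, forces in N, time in s.
With the tool pointing down it reaches from about 400 to 925 mm from the base axis. Payload 12.5 kg.
Tool frame: the origin (TCP) lies midway between the tips of the shut fingers; the grasp point (between the pads) lies 19 mm behind it; z points along the fingers, y is the direction in which the jaws open and shut (so a half turn about z gives the same grasp; the last joint's range is limited). The gripper opens to 95 mm and grips with 3 to 60 N. Pads are 20 mm wide; open, the fingers measure 119 mm over their backs; the gripper's body (75 mm by 180 mm) begins 59 mm behind the grasp point.
Start: joints at [-1.376, 0.491, 1.559, -0, 1.092, -0.106], TCP at [185.201, -596.948, 214.661] pointing down, gripper open.
Joint ranges: [-3.1, 3.1], [-0.84, 2.19], [0.05, 2.79], [-1.13, 4.28], [0.06, 2.93], [-2.69, 2.69]. Speed limits (rad/s): [2.22, 2.22, 2.79, 3.14, 3.14, 3.14].

## Interface

Orientations are given as [roll, pitch, yaw] about the fixed x, y, z axes, in that order (R = Rz(yaw) Ry(pitch) Rx(roll)).
In Python, from cell import * gives the robot as it stands. The module is installed in compiled form; this text tells all that it offers.
- The arm moves only by the tool carry_out, never from a script. Its argument "moves" is a list of rows, each an object of numbers: "dx", "dy", "dz": the shift along the tool's x, y, z in m; "twist": the turn about the tool's z in degrees. A call has 1 to 5 rows; each row is the pose to reach, as a shift and turn from the pose commanded when the call began, along the tool's axes at that moment; what a row does not reach only later rows make up. A row lasts 1/10 s, in which the tool goes at most 50 mm and 8.59 degrees, less where a joint would pass 70% of its speed; a pose out of reach is approached as far as the arm can. A call with a gripper value outside its range is refused whole. "grip" is the finger opening in m, from 0 to 0.0951, set as the call begins (left out, the last holds). The fingers move at their own pace and stop on an object; the grip force is fixed at half the most. Time passes only in rows, so rows that repeat a pose let the fingers close. It gives the time, the measured TCP pose, the force and the opening at its end, in the units of the state.
- state(): the state, without advancing time (a new reading comes with each control period).
- read_camera(name): name is "scene" or "top"; returns (picture, depth): 384x512x3 uint8, red, green, blue; 384x512 float32, mm along the optical axis (not along the pixel's ray), 0 where there is no reading.
- camera_info(name): a dict with "mtx" (3x3 intrinsics, pixels), "R" (3x3) and "t" (3): a world point X has camera coordinates R X + t. Camera axes: x right, y down, z forward; pixel columns grow to the right and rows downward; lengths in mm; the calibration is good to about 2 mm. A picture is of the moment at which its call begins. camera_info takes no time and is no camera call.
- job_done(): hands the job in, once; it reports no verdict.
The state is a dict: "t": time; "joints": joint angles; "qvel": joint speeds; "tau": joint torques, N m; "eef_pos": TCP position; "tcp_rot": TCP orientation; "ft_force": force on the tool from outside, world axes, zero at the start; "moment": the same for the moment, N m; "opening": opening from 0.0 (shut) to 1.0 (fully open).
Only numpy, scipy, OpenCV 4.12 (cv2) and the standard library are available. Lean on these libraries where they do the work, as an engineer would, in place of code of your own. Each camera call takes 0.05 s, during which the arm holds its last target. There are 200 camera calls.

## Working session

There is one attempt and no reset: what is moved stays moved. The work goes in short steps, Python scripts to look and compute and a tool call to move; the robot and the scene stay as the last step left them, time stands still between calls to the robot, and variables do not carry over. Pictures are saved under pics/ and viewed, about 8 in all and at most 12, crops included, and the job is handed in when it is done.

Besides the shell and the picture viewer there is one more tool, called as a command line: name --argument value ..., lists and objects as JSON in quotes. carry_out: Moves the arm, as the interface text tells. Its arguments: {"type":"object","properties":{"moves":{"type":"array","items":{"type":"object","properties":{"dx":{"type":"number"},"dy":{"type":"number"},"dz":{"type":"number"},"twist":{"type":"number"}}}},"grip":{"type":"number"}},"required":["moves"]}

```bash
mkdir -p pics; cat > h.py <<'E'
from cell import *
import numpy as np, cv2
def cam(n):
    c=camera_info(n); return np.array(c["mtx"]),np.array(c["R"]),np.array(c["t"]).reshape(3)
def save(n,f,crop=None,s=1):
    im,d=read_camera(n); im=im[...,::-1]
    np.savez("pics/"+f+".npz",im=im,d=d)
    if crop: im=im[crop[1]:crop[3],crop[0]:crop[2]]
    cv2.imwrite("pics/"+f+".png",cv2.resize(im,None,fx=s,fy=s,interpolation=cv2.INTER_CUBIC)); return im,d
def ray(n,u,v,z):
    K,R,t=cam(n); C=-R.T@t; w=R.T@np.linalg.inv(K)@np.array([u,v,1.]); return C+w*(z-C[2])/w[2]
def cloud(n,d):
    K,R,t=cam(n); v,u=np.mgrid[:d.shape[0],:d.shape[1]]
    p=np.stack([(u-K[0,2])/K[0,0]*d,(v-K[1,2])/K[1,1]*d,d],-1)
    return (p-t)@R
def proj(n,X):
    K,R,t=cam(n); p=K@(R@np.array(X,float)+t); return p[:2]/p[2]
E
python3 - <<'E'
from h import *
save("scene","s0",None,1.5);save("top","t0",None,1.5)
for n in("scene","top"):
    K,R,t=cam(n);print(n,K.round(1).tolist(),(-R.T@t).round(),R.round(2).tolist())
print(state())
E
```

```text
scene [[431.0, 0.0, 255.9], [0.0, 431.0, 190.4], [0.0, 0.0, 1.0]] [1235.   62.  675.] [[0.02, 1.0, -0.02], [0.65, -0.02, -0.76], [-0.76, 0.0, -0.65]]
top [[368.9, 0.0, 247.8], [0.0, 368.9, 194.1], [0.0, 0.0, 1.0]] [438.  75. 936.] [[0.0, -1.0, 0.04], [-0.99, -0.01, -0.15], [0.15, -0.04, -0.99]]
{'t': 0.1, 'joints': array([-1.37553794e+00,  4.91462838e-01,  1.55937907e+00, -5.31635559e-05,
        1.09169825e+00, -1.05601857e-01]), 'qvel': array([ 0.00068255, -0.00275468, -0.0016566 , -0.00021834, -0.00071748,
       -0.00021446]), 'tau': array([ 3.75919364e-03, -6.13623405e+01, -2.58606219e+01,  6.94402051e-02,
        4.70024336e-02, -3.53914606e-05]), 'eef_pos': array([ 185.18068694, -596.71487947,  214.14607606]), 'tcp_rot': array([-3.14064546e+00, -5.29805150e-05,  3.00884745e-01]), 'ft_force': array([-0.11055444, -0.51882001,  0.00431439]), 'moment': array([-0.01231139,  0.00959619, -0.01554744]), 'opening': 1.0025145004184568}
```

View pics/s0.png

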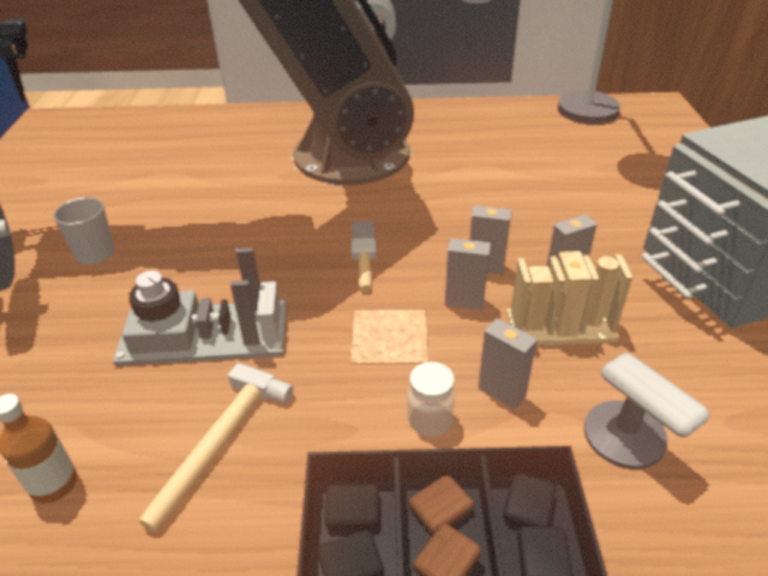

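View pics/t0.png

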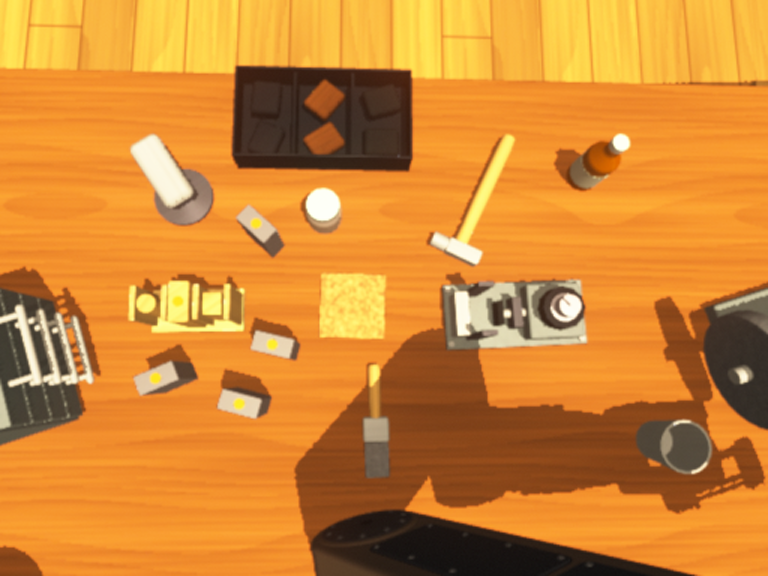

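Top view: the wide forme with its brass dot is in the middle bay at about (178,300), the mat at (352,305), the clamp seat near (470,312) and the wheel at (563,306). Four grey look-alikes stand around the rack. Next I measure these with depth and colour.

```bash
cat > m.py <<'E'
from h import *
def rect(P):
    (c,s,a)=cv2.minAreaRect(P[:,:2].astype(np.float32)); return np.round(c,1),np.round(s,1),round(a,1)
for n,f in(("top","t0"),("scene","s0")):
    z=np.load(f"pics/{f}.npz");im,d=z["im"],z["d"];P=cloud(n,d);P[d==0]=np.nan
    hsv=cv2.cvtColor(im,cv2.COLOR_BGR2HSV)
    def sel(x0,x1,y0,y1,z0,z1): return P[(P[...,0]>x0)&(P[...,0]<x1)&(P[...,1]>y0)&(P[...,1]<y1)&(P[...,2]>z0)&(P[...,2]<z1)]
    R=ray(n,*( (119,200) if n=="top" else (383,177)),120); print(n,"dot",R.round(1))
    rx,ry=R[:2]
    for nm,b in dict(formetop=(rx-60,rx+60,ry-30,ry+30,117,126),racktops=(rx-60,rx+60,ry-95,ry+95,108,118),rackfloor=(rx-60,rx+60,ry-95,ry+95,6,14)).items():
        Q=sel(*b); print(nm,len(Q),rect(Q) if len(Q)>3 else 0, Q.mean(0).round(1) if len(Q) else 0)
    W=ray(n,*((375,204) if n=="top" else (103,198)),90);print("wheel~",W.round(1))
    wx,wy=W[:2]
    for nm,b in dict(plate=(wx-80,wx+80,wy-80,wy+230,8,16),housing=(wx-70,wx+70,wy-70,wy+70,47,56),wheel=(wx-45,wx+45,wy-45,wy+45,82,94),knob=(wx-40,wx+40,wy-40,wy+40,108,118),posts=(wx-80,wx+80,wy+60,wy+200,115,132),fence=(wx-80,wx+80,wy+90,wy+210,60,71),jaw=(wx-60,wx+60,wy+52,wy+130,40,56)).items():
        Q=sel(*b); print(nm,len(Q),rect(Q) if len(Q)>3 else 0, Q.mean(0).round(1) if len(Q) else 0)
    M=sel(*( (lambda m:(m[0]-50,m[0]+50,m[1]-50,m[1]+50))(ray(n,*((235,204) if n=="top" else (260,224)),4))),1,9)
    print("mat z",M[:,2].mean())
    # mat by colour: low saturation vs bench
    u0,v0=(235,204) if n=="top" else (260,224)
    print("mat hsv",hsv[v0,u0],"bench",hsv[v0,u0-35])
E
python3 m.py
```

```text
top dot [544.8 324.6 120. ]
formetop 368 (array([543. , 323.1]), array([58.3, 48.4]), 1.6) [542.7 326.3 119.6]
racktops 522 (array([542.6, 326.4]), array([ 59.7, 146.3]), 1.1) [542.3 329.3 114.1]
rackfloor 388 (array([542.4, 326.2]), array([ 69.6, 150.2]), 1.7) [526.1 319.1   9.6]
wheel~ [ 544.1 -258.9   90. ]
plate 1521 (array([ 555.1, -204.3]), array([141. , 241.2]), 2.8) [ 531.9 -174.1   11.5]
housing 756 (array([ 542. , -247.4]), array([ 89.6, 115.6]), 1.6) [ 537.9 -238.4   51.1]
wheel 422 (array([ 542.2, -259.9]), array([64.8, 65.1]), 18.6) [ 540.7 -255.5   89.2]
knob 174 (array([ 542.2, -259.7]), array([32.4, 32.4]), 47.3) [ 542.  -259.3  112.9]
posts 92 (array([ 535.5, -130.1]), array([80.4, 23.1]), 3.3) [ 533.9 -129.3  125.3]
fence 289 (array([ 533.8, -116.8]), array([79. , 46.8]), 3.6) [ 533.8 -105.4   66.2]
jaw 253 (array([ 541.3, -168.5]), array([80.6, 49.8]), 85.1) [ 538.5 -186.2   49.7]
mat z 3.6640610895314785
mat hsv [ 24 159 255] bench [ 14 207 238]
scene dot [547.4 324.8 120. ]
formetop 275 (array([545. , 324.5]), array([30.1, 61.8]), 89.9) [546.4 324.3 119.2]
rackto
[... 163 characters left out ...]
5]
wheel~ [ 557.  -254.2   90. ]
plate 1364 (array([ 541.2, -206.8]), array([111.9, 239. ]), 2.7) [ 568.5 -186.    11.1]
housing 771 (array([ 542.8, -249.2]), array([ 92.2, 114.9]), 2.6) [ 557.9 -244.5   50.5]
wheel 391 (array([ 546.7, -261. ]), array([61.5, 66.2]), 20.6) [ 554.2 -257.6   88.5]
knob 156 (array([ 544.2, -261.8]), array([33.7, 31.9]), 38.6) [ 545.7 -260.9  112.4]
posts 155 (array([ 536.6, -132. ]), array([84.6, 23.9]), 2.5) [ 540.3 -131.6  122.3]
fence 320 (array([ 539.1, -119.2]), array([80.9, 48.6]), 1.5) [ 541.  -111.7   65.5]
jaw 279 (array([ 539.9, -163.3]), array([77.8, 78.5]), 89.8) [ 545.  -170.7   48.2]
mat z 3.239942103956442
mat hsv [ 15 103 254] bench [ 13 130 226]
```

```bash
cat >> h.py <<'E'
def delta(tx,ty,tz,yaw_deg=None,frm=None):
    s=state(); p=s["eef_pos"] if frm is None else np.array(frm[:3],float); y=s["tcp_rot"][2] if frm is None else np.radians(frm[3])
    w=np.array([tx,ty,tz])-p; c,si=np.cos(y),np.sin(y)
    d=[c*w[0]+si*w[1], si*w[0]-c*w[1], -w[2]]
    tw=0 if yaw_deg is None else -(yaw_deg-np.degrees(y))
    print("d mm",np.round(d,1),"twist",round(tw,2),"| dist",round(np.linalg.norm(d)),"rows",np.linalg.norm(d)/50,abs(tw)/8.59, "yaw",round(np.degrees(y),2),"pos",p.round(1)); return d,tw
E
python3 - <<'E'
from h import *
for n,f,u0,v0 in(("top","t0",235,204),("scene","s0",260,224)):
    im=np.load(f"pics/{f}.npz")["im"];h=cv2.cvtColor(im,cv2.COLOR_BGR2HSV).astype(int)
    m=((h[...,1]<(185 if n=="top" else 118))&(h[...,2]>200)).astype(np.uint8)
    w=np.zeros_like(m);w[v0-35:v0+35,u0-40:u0+40]=1;m=cv2.morphologyEx(m*w,cv2.MORPH_OPEN,np.ones((3,3)))
    c=max(cv2.findContours(m,0,1)[0],key=cv2.contourArea)
    P=np.array([ray(n,*q[0],4)[:2] for q in c],np.float32);print(n,cv2.minAreaRect(P))
a=np.load("pics/s0.npz")["im"][155:245,70:200];b=np.load("pics/t0.npz")["im"][180:240,290:395]
a=cv2.resize(a,(780,540),interpolation=2)
cv2.imwrite("pics/c1.png",a)
delta(544,324.6,200,91.6)
E
```

```text
top ((554.013916015625, 69.79195404052734), (109.29335021972656, 110.2826919555664), 89.953857421875)
scene ((577.9334106445312, 82.91429901123047), (138.78884887695312, 157.02389526367188), 88.30557250976562)
d mm [ 615.7 -773.6   14.1] twist -74.36 | dist 989 rows 19.77647610701013 8.656644235094854 yaw 17.24 pos [ 185.2 -596.7  214.1]
```

View pics/c1.png

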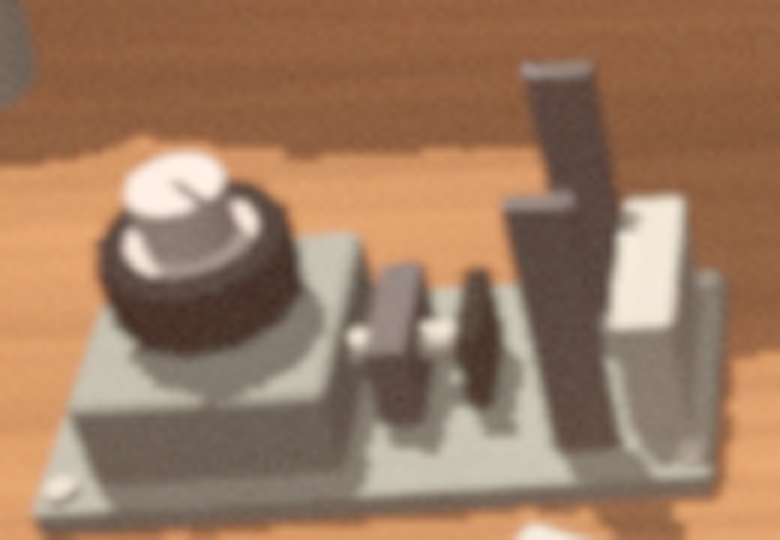

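```bash
cat >> h.py <<'E'
def plan(W,frm=None):
    s=state(); cur=frm or [*s["eef_pos"],np.degrees(s["tcp_rot"][2])]
    for w in W: delta(*w,frm=cur); cur=w
E
python3 - <<'E'
from h import *
plan([(360,-503,214,17.24),(500,-330,214,17.24),(560,-100,214,17.24),(565,120,214,54.5),(544,324.6,200,91.6)])
C=np.array([536.2,-130.7]);a=np.radians(3.0);ex=np.array([np.cos(a),np.sin(a)]);ey=np.array([-np.sin(a),np.cos(a)])
for n,f in(("top","t0"),("scene","s0")):
    d=np.load(f"pics/{f}.npz")["d"];P=cloud(n,d).reshape(-1,3);X=(P[:,:2]-C)@ex;Y=(P[:,:2]-C)@ey
    for z0,z1 in((25,40),(40,47),(47,56)):
        m=(abs(X)<30)&(Y>-84)&(Y<40)&(P[:,2]>z0)&(P[:,2]<z1)
        print(n,z0,np.histogram(Y[m],np.arange(-84,41,4))[0])
    m=(abs(X)<36)&(P[:,2]>60)&(P[:,2]<71)&(Y>5)&(Y<40);print("fence y",np.percentile(Y[m],[2,50,98]))
E
```

```text
d mm [ 1.947e+02 -3.770e+01  1.000e-01] twist -0.0 | dist 198 rows 3.9670791366558773 6.681949531932295e-05 yaw 17.24 pos [ 185.2 -596.7  214.1]
d mm [ 185.  -123.7   -0. ] twist -0.0 | dist 223 rows 4.451022354470937 0.0 yaw 17.24 pos [ 360. -503.  214.]
d mm [ 125.5 -201.9   -0. ] twist -0.0 | dist 238 rows 4.7539457296018846 0.0 yaw 17.24 pos [ 500. -330.  214.]
d mm [  70.  -208.6   -0. ] twist -37.26 | dist 220 rows 4.401136216933077 4.337601862630967 yaw 17.24 pos [ 560. -100.  214.]
d mm [ 154.4 -135.9   14. ] twist -37.1 | dist 206 rows 4.123016371541593 4.318975552968568 yaw 54.5 pos [565. 120. 214.]
top 25 [13  0  0  0  0  7 26  6  6  0  0  2 25  0  0  0  0  0  0  0  0  0  0  0
  0  0  0  0  0  0 27]
top 40 [ 3  0  1  0  0  5 16  3  3  0  0  1 16  0  0  0  0  0  0  0  0  0  0  0
  0  0  0  0  0  0 17]
top 47 [ 1  1 22 35 35 37 10  0  0  2 25 24 14  0  0  0  0  0  0  0  0  0  0  0
  0  0  0  0  0  0 18]
fence y [12.12734657 26.67355968 36.94990047]
scene 25 [ 6  1 11  8 10 34  8  8  6  5  9 34  0  0  0  0  0  0  0  0  0  0  0  0
  0  0  0  0  0 22  0]
scene 40 [ 0  2  4  7  4 22  3  3  1  2  4 14  1  0  0  0  0  0  0  0  0  0  0  0
  0  0  0  0  0 15  0]
scene 47 [ 0  8 30 27 30 25  0  0  0 13 25 24  0  0  0  0  0  0  0  0  0  0  0  0
  0  0  0  0  0 14  0]
fence y [ 8.38305622 24.31649993 35.16906311]
```

The first measurements agree with the given sizes: rack at (544,325), clamp at (536,-131) with a yaw of 3°, and the pad face near -35 mm, so the wheel is near 0. Now I move to above the rack.

carry_out --moves '[{"dx":0.195,"dy":-0.038},{"dx":0.195,"dy":-0.038},{"dx":0.195,"dy":-0.038},{"dx":0.195,"dy":-0.038}]' --grip 0.095

```text
schema error: expected keys dx, dy, dz, twist
```

carry_out --moves '[{"dx":0.185,"dy":-0.124},{"dx":0.185,"dy":-0.124},{"dx":0.185,"dy":-0.124},{"dx":0.185,"dy":-0.124},{"dx":0.185,"dy":-0.124}]'

```text
schema error: expected keys dx, dy, dz, twist
```

carry_out --moves '[{"dx":0.125,"dy":-0.202},{"dx":0.125,"dy":-0.202},{"dx":0.125,"dy":-0.202},{"dx":0.125,"dy":-0.202},{"dx":0.125,"dy":-0.202}]'

```text
schema error: expected keys dx, dy, dz, twist
```

carry_out --moves '[{"dx":0.07,"dy":-0.209,"twist":-37.3},{"dx":0.07,"dy":-0.209,"twist":-37.3},{"dx":0.07,"dy":-0.209,"twist":-37.3},{"dx":0.07,"dy":-0.209,"twist":-37.3},{"dx":0.07,"dy":-0.209,"twist":-37.3}]'

```text
schema error: expected keys dx, dy, dz, twist
```

carry_out --moves '[{"dx":0.154,"dy":-0.136,"dz":0.014,"twist":-37.1},{"dx":0.154,"dy":-0.136,"dz":0.014,"twist":-37.1},{"dx":0.154,"dy":-0.136,"dz":0.014,"twist":-37.1},{"dx":0.154,"dy":-0.136,"dz":0.014,"twist":-37.1},{"dx":0.154,"dy":-0.136,"dz":0.014,"twist":-37.1}]'

```text
t: 0.6
eef_pos: [293.5, -417.1, 200.3]
tcp_rot: [-3.14, -0.001, 0.957]
ft_force: [0.1, -0.6, 0.6]
opening: 1.002
```

Every row needs all four keys, so only the last call ran. It left the arm in safe free space, and I replan from there.

```bash
python3 - <<'E'
from h import *
plan([(440,-250,200,54.8),(540,-60,200,54.8),(560,130,200,73),(544,324.6,190,91.6)])
E
```

```text
d mm [221.   23.5   0.3] twist 0.03 | dist 222 rows 4.444993657439515 0.003916405955169188 yaw 54.83 pos [ 293.5 -417.1  200.3]
d mm [212.9 -27.8  -0. ] twist 0.0 | dist 215 rows 4.294182110716778 8.271743140396975e-16 yaw 54.8 pos [ 440. -250.  200.]
d mm [166.8 -93.2  -0. ] twist -18.2 | dist 191 rows 3.82099463490856 2.1187427240977876 yaw 54.8 pos [540. -60. 200.]
d mm [181.4 -72.2  10. ] twist -18.6 | dist 196 rows 3.9102511428295754 2.1653084982537827 yaw 73.0 pos [560. 130. 200.]
```

carry_out --moves '[{"dx":0.221,"dy":0.0235,"dz":0,"twist":0},{"dx":0.221,"dy":0.0235,"dz":0,"twist":0},{"dx":0.221,"dy":0.0235,"dz":0,"twist":0},{"dx":0.221,"dy":0.0235,"dz":0,"twist":0},{"dx":0.221,"dy":0.0235,"dz":0,"twist":0}]' --grip 0.095

```text
t: 1.1
eef_pos: [441.7, -252.7, 200.5]
tcp_rot: [-3.141, -0.0, 0.951]
ft_force: [0.5, -0.8, 0.7]
opening: 1.001
```

carry_out --moves '[{"dx":0.213,"dy":-0.028,"dz":0,"twist":0},{"dx":0.213,"dy":-0.028,"dz":0,"twist":0},{"dx":0.213,"dy":-0.028,"dz":0,"twist":0},{"dx":0.213,"dy":-0.028,"dz":0,"twist":0},{"dx":0.213,"dy":-0.028,"dz":0,"twist":0}]'

```text
t: 1.6
eef_pos: [542.6, -62.6, 200.4]
tcp_rot: [-3.141, -0.0, 0.951]
ft_force: [0.6, -1.2, 0.6]
opening: 0.998
```

carry_out --moves '[{"dx":0.167,"dy":-0.093,"dz":0,"twist":-18.2},{"dx":0.167,"dy":-0.093,"dz":0,"twist":-18.2},{"dx":0.167,"dy":-0.093,"dz":0,"twist":-18.2},{"dx":0.167,"dy":-0.093,"dz":0,"twist":-18.2}]'

```text
t: 2.0
eef_pos: [563.0, 125.7, 200.4]
tcp_rot: [-3.141, 0.0, 1.267]
ft_force: [0.0, -0.2, -0.2]
opening: 1.001
```

carry_out --moves '[{"dx":0.181,"dy":-0.072,"dz":0.01,"twist":-18.6},{"dx":0.181,"dy":-0.072,"dz":0.01,"twist":-18.6},{"dx":0.181,"dy":-0.072,"dz":0.01,"twist":-18.6},{"dx":0.181,"dy":-0.072,"dz":0.01,"twist":-18.6},{"dx":0.181,"dy":-0.072,"dz":0.01,"twist":-18.6}]'

```text
t: 2.5
eef_pos: [547.7, 322.0, 189.7]
tcp_rot: [-3.141, -0.0, 1.595]
ft_force: [-0.4, -0.0, 0.0]
opening: 0.998
```

```bash
python3 - <<'E'
from h import *
delta(544,324.6,75,91.6)
E
```

```text
d mm [  2.7  -3.7 114.7] twist -0.22 | dist 115 rows 2.295063503828498 0.025943604023074343 yaw 91.38 pos [547.7 322.  189.7]
```

carry_out --moves '[{"dx":0.003,"dy":-0.0035,"dz":0.02,"twist":-0.2},{"dx":0.003,"dy":-0.0035,"dz":0.06,"twist":-0.2},{"dx":0.003,"dy":-0.0035,"dz":0.095,"twist":-0.2},{"dx":0.003,"dy":-0.0035,"dz":0.115,"twist":-0.2},{"dx":0.003,"dy":-0.0035,"dz":0.115,"twist":-0.2}]'

```text
t: 3.0
eef_pos: [544.2, 319.3, 72.7]
tcp_rot: [-3.137, 0.002, 1.593]
ft_force: [0.4, -0.5, -0.5]
opening: 0.999
```

carry_out --moves '[{"dx":0,"dy":0,"dz":0,"twist":0},{"dx":0,"dy":0,"dz":0,"twist":0},{"dx":0,"dy":0,"dz":0,"twist":0},{"dx":0,"dy":0,"dz":0,"twist":0},{"dx":0,"dy":0,"dz":0,"twist":0}]' --grip 0.04

```text
t: 3.5
eef_pos: [545.3, 320.9, 76.2]
tcp_rot: [3.141, -0.0, 1.594]
ft_force: [-1.5, -0.3, 1.1]
opening: 0.633
```

carry_out --moves '[{"dx":0,"dy":0,"dz":0,"twist":0},{"dx":0,"dy":0,"dz":0,"twist":0}]'

```text
t: 3.7
eef_pos: [545.3, 321.0, 76.1]
tcp_rot: [3.141, -0.0, 1.594]
ft_force: [-0.6, -1.7, 6.4]
opening: 0.63
```

carry_out --moves '[{"dx":0,"dy":0,"dz":-0.02,"twist":0},{"dx":0,"dy":0,"dz":-0.055,"twist":0},{"dx":0,"dy":0,"dz":-0.09,"twist":0},{"dx":0,"dy":0,"dz":-0.13,"twist":0},{"dx":0,"dy":0,"dz":-0.13,"twist":0}]'

```text
t: 4.2
eef_pos: [546.9, 321.7, 210.8]
tcp_rot: [3.134, -0.003, 1.594]
ft_force: [0.2, -0.5, -0.9]
opening: 0.63
```

carry_out --moves '[{"dx":-0.03,"dy":0,"dz":0,"twist":0},{"dx":-0.07,"dy":0.001,"dz":0,"twist":0},{"dx":-0.115,"dy":0.002,"dz":0,"twist":0},{"dx":-0.16,"dy":0.002,"dz":0,"twist":0},{"dx":-0.2,"dy":0.002,"dz":0,"twist":0}]'

```text
t: 4.7
eef_pos: [551.4, 119.1, 204.8]
tcp_rot: [-3.141, 0.0, 1.594]
ft_force: [1.5, -0.3, -1.1]
opening: 0.631
```

carry_out --moves '[{"dx":-0.03,"dy":0.001,"dz":0,"twist":0},{"dx":-0.05,"dy":0.001,"dz":0,"twist":0},{"dx":-0.052,"dy":0.001,"dz":0,"twist":0},{"dx":-0.052,"dy":0.001,"dz":0,"twist":0}]'

```text
t: 5.1
eef_pos: [554.0, 68.9, 205.1]
tcp_rot: [-3.141, -0.0, 1.593]
ft_force: [0.3, 0.1, -0.3]
opening: 0.63
```

```bash
python3 - <<'E'
from h import *
delta(554,70,75)
save("scene","s1",None,1.5)
E
```

```text
d mm [1.100e+00 1.000e-01 1.301e+02] twist 0 | dist 130 rows 2.601098133845213 0.0 yaw 91.27 pos [554.   68.9 205.1]
```

View pics/s1.png

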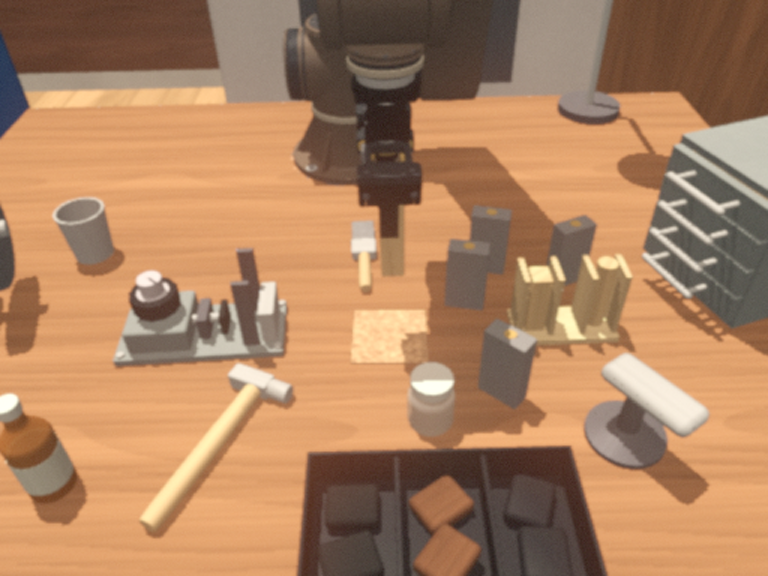

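The forme hangs upright in the gripper at about (393,235). The middle bay is empty and the slim forme and dowel are still standing. Now I lower it to the mat.

carry_out --moves '[{"dx":0,"dy":0,"dz":0.04,"twist":0},{"dx":0,"dy":0,"dz":0.08,"twist":0},{"dx":0,"dy":0,"dz":0.11,"twist":0},{"dx":0,"dy":0,"dz":0.125,"twist":0},{"dx":0,"dy":0,"dz":0.13,"twist":0}]'

```text
t: 5.65
eef_pos: [553.3, 70.2, 73.7]
tcp_rot: [-3.139, -0.0, 1.596]
ft_force: [-0.1, -1.1, -1.1]
opening: 0.629
```

carry_out --moves '[{"dx":0,"dy":0,"dz":0.001,"twist":0},{"dx":0,"dy":0,"dz":0.002,"twist":0},{"dx":0,"dy":0,"dz":0.0035,"twist":0},{"dx":0,"dy":0,"dz":0.0045,"twist":0},{"dx":0,"dy":0,"dz":0.0045,"twist":0}]'

```text
t: 6.15
eef_pos: [554.3, 69.0, 71.5]
tcp_rot: [3.141, 0.0, 1.594]
ft_force: [-0.5, 0.7, -1.3]
opening: 0.634
```

carry_out --moves '[{"dx":0,"dy":0,"dz":0.001,"twist":0},{"dx":0,"dy":0,"dz":0.0015,"twist":0},{"dx":0,"dy":0,"dz":0.0015,"twist":0}]'

```text
t: 6.45
eef_pos: [554.3, 69.0, 70.1]
tcp_rot: [3.141, 0.0, 1.594]
ft_force: [-1.3, 0.4, 5.3]
opening: 0.629
```

Contact shows as 5 N upward. I let go, rise and look.

carry_out --moves '[{"dx":0,"dy":0,"dz":0,"twist":0},{"dx":0,"dy":0,"dz":0,"twist":0},{"dx":0,"dy":0,"dz":0,"twist":0},{"dx":0,"dy":0,"dz":0,"twist":0},{"dx":0,"dy":0,"dz":0,"twist":0}]' --grip 0.095

```text
t: 6.95
eef_pos: [554.2, 69.0, 69.6]
tcp_rot: [-3.142, 0.0, 1.594]
ft_force: [-0.2, 0.3, -0.6]
opening: 0.975
```

carry_out --moves '[{"dx":0,"dy":0,"dz":-0.02,"twist":0},{"dx":0,"dy":0,"dz":-0.06,"twist":0},{"dx":0,"dy":0,"dz":-0.11,"twist":0},{"dx":0,"dy":0,"dz":-0.13,"twist":8},{"dx":0,"dy":0,"dz":-0.13,"twist":16}]'

```text
t: 7.45
eef_pos: [555.3, 69.1, 203.1]
tcp_rot: [3.136, -0.001, 1.309]
ft_force: [-0.1, 1.3, 0.3]
opening: 1.0
```

```bash
python3 - <<'E'
from h import *
im,d=save("scene","s2",(200,60,330,260),3)
print(state()["eef_pos"],state()["opening"])
for n in("scene","top"):
    if n=="top": _,d=read_camera("top")
    P=cloud(n,d).reshape(-1,3);m=(abs(P[:,0]-554)<55)&(abs(P[:,1]-70)<45)&(P[:,2]>108)&(P[:,2]<119)
    Q=P[m];print(n,len(Q),Q.mean(0) if len(Q) else 0,cv2.minAreaRect(Q[:,:2].astype(np.float32)) if len(Q)>4 else 0)
E
```

```text
[554.67787639  69.07351932 201.41145911] 0.9949311184135636
scene 298 [557.58077787  73.39484312 112.78243648] ((554.96826171875, 73.2894287109375), (62.83075714111328, 29.777851104736328), 1.2178984880447388)
top 0 0 0
```

View pics/s2.png

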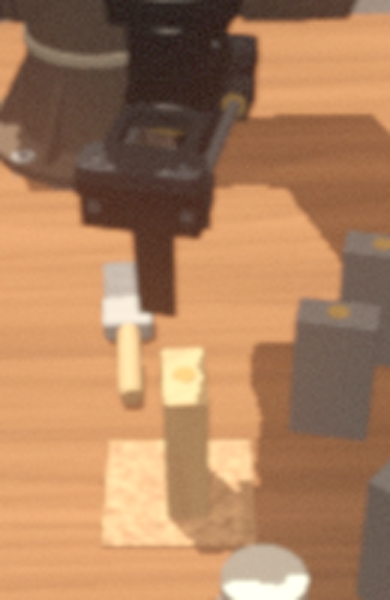

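The forme stands upright on the mat, its top at crop (183,375). It measures (554.5,73) with a yaw of 1.2°. I turn to take it by the broad faces.

```bash
python3 - <<'E'
from h import *
print(state()["joints"])
plan([(554.5,73.2,160,38.3),(554.5,73.2,145,1.3),(554.5,73.2,77,1.3)])
E
```

```text
[ 5.72405896e-03  4.11791330e-01  1.74211204e+00 -1.03067110e-04
  9.86319270e-01  2.63772745e-01]
d mm [ 4.1 -0.8 40.3] twist 36.92 | dist 41 rows 0.8102437537735149 4.297807324444792 yaw 75.22 pos [554.2  69.1 200.3]
d mm [ 0.  0. 15.] twist 37.0 | dist 15 rows 0.3 4.307334109429569 yaw 38.3 pos [554.5  73.2 160. ]
d mm [ 0.  0. 68.] twist -0.0 | dist 68 rows 1.36 0.0 yaw 1.3 pos [554.5  73.2 145. ]
```

carry_out --moves '[{"dx":0.004,"dy":-0.001,"dz":0.04,"twist":37},{"dx":0.004,"dy":-0.001,"dz":0.04,"twist":37},{"dx":0.004,"dy":-0.001,"dz":0.04,"twist":37},{"dx":0.004,"dy":-0.001,"dz":0.04,"twist":37},{"dx":0.004,"dy":-0.001,"dz":0.04,"twist":37}]'

```text
t: 8.05
eef_pos: [553.9, 73.1, 158.7]
tcp_rot: [-3.141, 0.001, 0.668]
ft_force: [0.4, 0.0, -0.4]
opening: 0.999
```

carry_out --moves '[{"dx":0,"dy":0,"dz":0.01,"twist":37},{"dx":0,"dy":0,"dz":0.01,"twist":37},{"dx":0,"dy":0,"dz":0.01,"twist":37},{"dx":0,"dy":0,"dz":0.01,"twist":37},{"dx":0,"dy":0,"dz":0.01,"twist":37}]'

```text
t: 8.55
eef_pos: [553.8, 73.1, 148.8]
tcp_rot: [3.142, 0.002, 0.023]
ft_force: [-0.4, -0.7, -0.6]
opening: 1.0
```

carry_out --moves '[{"dx":0,"dy":0,"dz":0,"twist":0}]'

```text
t: 8.65
eef_pos: [553.9, 73.1, 148.8]
tcp_rot: [3.142, 0.001, 0.027]
ft_force: [-0.1, 0.6, 0.1]
opening: 0.996
```

```bash
python3 - <<'E'
from h import *
delta(554.5,73.2,77,1.3)
E
```

```text
d mm [ 0.6 -0.1 71.8] twist 0.22 | dist 72 rows 1.4370128176860462 0.02569935331343088 yaw 1.52 pos [553.9  73.1 148.8]
```

carry_out --moves '[{"dx":0.0005,"dy":0,"dz":0.02,"twist":0.2},{"dx":0.0005,"dy":0,"dz":0.045,"twist":0.2},{"dx":0.0005,"dy":0,"dz":0.065,"twist":0.2},{"dx":0.0005,"dy":0,"dz":0.072,"twist":0.2},{"dx":0.0005,"dy":0,"dz":0.072,"twist":0.2}]'

```text
t: 9.15
eef_pos: [554.2, 73.1, 76.7]
tcp_rot: [3.142, 0.002, 0.022]
ft_force: [-0.2, -0.0, 0.5]
opening: 1.002
```

carry_out --moves '[{"dx":0,"dy":0,"dz":0,"twist":0},{"dx":0,"dy":0,"dz":0,"twist":0},{"dx":0,"dy":0,"dz":0,"twist":0},{"dx":0,"dy":0,"dz":0,"twist":0},{"dx":0,"dy":0,"dz":0,"twist":0}]' --grip 0.015

```text
t: 9.65
eef_pos: [554.8, 73.2, 77.9]
tcp_rot: [3.141, -0.0, 0.02]
ft_force: [-0.1, 0.6, 0.7]
opening: 0.638
```

carry_out --moves '[{"dx":0,"dy":0,"dz":0,"twist":0},{"dx":0,"dy":0,"dz":0,"twist":0},{"dx":0,"dy":0,"dz":0,"twist":0},{"dx":0,"dy":0,"dz":0,"twist":0}]'

```text
t: 10.05
eef_pos: [554.7, 73.1, 77.6]
tcp_rot: [3.142, 0.0, 0.02]
ft_force: [-0.3, 0.4, 1.2]
opening: 0.313
```

```bash
python3 - <<'E'
from h import *
plan([(554.7,73.1,217.6,1.15),(536.4,-133.7,217.6,3.0)])
E
```

```text
d mm [   0.    0. -140.] twist -0.02 | dist 140 rows 2.8005423630388075 0.0019704993831891086 yaw 1.13 pos [554.7  73.1  77.6]
d mm [-22.4 206.4  -0. ] twist -1.85 | dist 208 rows 4.152162328233326 0.21536670547147846 yaw 1.15 pos [554.7  73.1 217.6]
```

carry_out --moves '[{"dx":0,"dy":0,"dz":-0.02,"twist":0},{"dx":0,"dy":0,"dz":-0.055,"twist":0},{"dx":0,"dy":0,"dz":-0.1,"twist":0},{"dx":0,"dy":0,"dz":-0.14,"twist":0},{"dx":0,"dy":0,"dz":-0.14,"twist":0}]'

```text
t: 10.55
eef_pos: [556.5, 73.2, 222.6]
tcp_rot: [3.141, -0.008, 0.02]
ft_force: [-0.4, -0.2, -1.9]
opening: 0.311
```

carry_out --moves '[{"dx":-0.003,"dy":0.025,"dz":0,"twist":-1.8},{"dx":-0.008,"dy":0.07,"dz":0,"twist":-1.8},{"dx":-0.013,"dy":0.12,"dz":0,"twist":-1.8},{"dx":-0.018,"dy":0.165,"dz":0,"twist":-1.8},{"dx":-0.0225,"dy":0.19,"dz":0,"twist":-1.8}]'

```text
t: 11.05
eef_pos: [535.2, -120.1, 216.7]
tcp_rot: [3.142, 0.001, 0.049]
ft_force: [0.5, 1.1, -0.6]
opening: 0.314
```

carry_out --moves '[{"dx":0,"dy":0.013,"dz":0,"twist":0},{"dx":0,"dy":0.0165,"dz":0,"twist":0},{"dx":0,"dy":0.0165,"dz":0,"twist":0},{"dx":0,"dy":0.0165,"dz":0,"twist":0}]'

```text
t: 11.45
eef_pos: [536.9, -132.6, 217.4]
tcp_rot: [-3.141, 0.0, 0.052]
ft_force: [0.2, 0.5, -1.6]
opening: 0.315
```

```bash
python3 - <<'E'
from h import *
delta(536.4,-133.7,217.6,3.0)
im,d=save("scene","s3",(90,60,220,260),3)
P=cloud("scene",d).reshape(-1,3)
def r(nm,m):
    Q=P[m];print(nm,len(Q),cv2.minAreaRect(Q[:,:2].astype(np.float32)),[np.percentile(Q[:,i],[2,98]).round(1).tolist() for i in(0,1,2)])
n=(abs(P[:,0]-536)<60)&(abs(P[:,1]+131)<35)
r("posts",n&(P[:,2]>118)&(P[:,2]<131)&(abs(P[:,0]-536)>28));
r("forme",n&(P[:,2]>150)&(P[:,2]<185))
im2,d=save("top","t3"); P=cloud("top",d).reshape(-1,3)
n=(abs(P[:,0]-536)<60)&(abs(P[:,1]+131)<35)
try: r("topforme",n&(P[:,2]>140)&(P[:,2]<195))
except Exception as e: print(e)
try: r("topposts",n&(P[:,2]>118)&(P[:,2]<131))
except Exception as e: print(e)
E
```

```text
d mm [-0.6  1.1 -0.2] twist 0.0 | dist 1 rows 0.025136388134497097 1.986348309469805e-05 yaw 3.0 pos [ 536.9 -132.6  217.4]
posts 75 ((537.4341430664062, -131.934326171875), (81.92656707763672, 23.51838493347168), 3.0939385890960693) [[497.1, 577.9], [-141.0, -118.9], [118.7, 127.6]]
forme 298 ((542.3455810546875, -120.34551239013672), (28.427167892456055, 65.93180847167969), 64.9139175415039) [[511.3, 567.8], [-144.5, -116.0], [151.0, 183.9]]
topforme 49 ((510.62908935546875, -119.09089660644531), (19.335491180419922, 8.163597106933594), 40.674957275390625) [[505.2, 519.7], [-127.7, -115.5], [145.5, 192.3]]
topposts 35 ((499.5894470214844, -128.83973693847656), (17.014095306396484, 6.978004455566406), 89.77721405029297) [[496.2, 503.1], [-137.2, -120.4], [119.7, 128.7]]
```

View pics/s3.png

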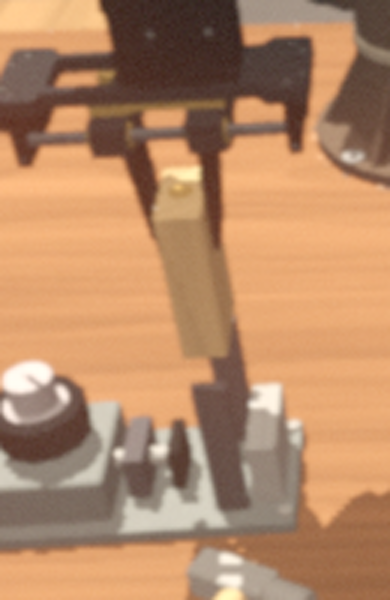

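The forme hangs in line with the posts: its front face is at x=568 and the posts' front at 578, so both centres come out at 537.4. I shift 2.4 mm away from the fence and lower it in stages.

carry_out --moves '[{"dx":-0.0002,"dy":0.0024,"dz":0,"twist":0},{"dx":-0.0002,"dy":0.0024,"dz":0.01,"twist":0},{"dx":-0.0002,"dy":0.0024,"dz":0.02,"twist":0},{"dx":-0.0002,"dy":0.0024,"dz":0.025,"twist":0},{"dx":-0.0002,"dy":0.0024,"dz":0.03,"twist":0}]'

```text
t: 12.05
eef_pos: [536.6, -136.1, 186.8]
tcp_rot: [-3.141, 0.001, 0.051]
ft_force: [0.7, -0.4, -1.5]
opening: 0.313
```

carry_out --moves '[{"dx":0,"dy":0,"dz":0.01,"twist":0},{"dx":0,"dy":0,"dz":0.02,"twist":0},{"dx":0,"dy":0,"dz":0.02,"twist":0}]'

```text
t: 12.35
eef_pos: [536.1, -135.9, 166.0]
tcp_rot: [-3.141, 0.002, 0.051]
ft_force: [0.1, 0.3, -1.0]
opening: 0.314
```

carry_out --moves '[{"dx":0.0002,"dy":0,"dz":0.02,"twist":0},{"dx":0.0002,"dy":0,"dz":0.045,"twist":0},{"dx":0.0002,"dy":0,"dz":0.065,"twist":0},{"dx":0.0002,"dy":0,"dz":0.075,"twist":0},{"dx":0.0002,"dy":0,"dz":0.075,"twist":0}]'

```text
t: 12.85
eef_pos: [536.6, -136.0, 91.7]
tcp_rot: [-3.141, 0.002, 0.051]
ft_force: [-0.6, 0.2, -2.2]
opening: 0.314
```

carry_out --moves '[{"dx":0,"dy":0,"dz":0.0015,"twist":0},{"dx":0,"dy":0,"dz":0.003,"twist":0},{"dx":0,"dy":0,"dz":0.004,"twist":0},{"dx":0,"dy":0,"dz":0.004,"twist":0}]'

```text
t: 13.25
eef_pos: [537.1, -136.2, 89.0]
tcp_rot: [3.141, -0.001, 0.051]
ft_force: [-0.2, 0.6, 0.1]
opening: 0.313
```

carry_out --moves '[{"dx":0,"dy":0,"dz":0.001,"twist":0},{"dx":0,"dy":0,"dz":0.002,"twist":0},{"dx":0,"dy":0,"dz":0.0025,"twist":0},{"dx":0,"dy":0,"dz":0.0025,"twist":0}]'

```text
t: 13.65
eef_pos: [536.9, -136.1, 86.0]
tcp_rot: [3.142, 0.0, 0.051]
ft_force: [0.5, -0.4, -1.2]
opening: 0.312
```

carry_out --moves '[{"dx":0,"dy":0,"dz":0.001,"twist":0},{"dx":0,"dy":0,"dz":0.001,"twist":0},{"dx":0,"dy":0,"dz":0.001,"twist":0}]'

```text
t: 13.95
eef_pos: [537.0, -136.2, 85.6]
tcp_rot: [3.141, -0.0, 0.051]
ft_force: [-1.7, 0.8, 5.2]
opening: 0.312
```

Fully down: the force came at z=85.6, as expected. I release, retreat and check the forme and the pad.

carry_out --moves '[{"dx":0,"dy":0,"dz":0,"twist":0},{"dx":0,"dy":0,"dz":0,"twist":0},{"dx":0,"dy":0,"dz":0,"twist":0},{"dx":0,"dy":0,"dz":0,"twist":0},{"dx":0,"dy":0,"dz":0,"twist":0}]' --grip 0.095

```text
t: 14.45
eef_pos: [536.9, -136.1, 85.1]
tcp_rot: [3.142, 0.0, 0.051]
ft_force: [0.0, -0.3, -0.4]
opening: 0.678
```

carry_out --moves '[{"dx":0,"dy":0,"dz":-0.02,"twist":0},{"dx":0,"dy":0,"dz":-0.06,"twist":0},{"dx":0,"dy":0,"dz":-0.1,"twist":0},{"dx":0,"dy":0,"dz":-0.11,"twist":-8},{"dx":0,"dy":0,"dz":-0.11,"twist":-16}]'

```text
t: 14.95
eef_pos: [537.6, -136.3, 197.4]
tcp_rot: [3.139, -0.003, 0.336]
ft_force: [-0.2, -0.8, -0.6]
opening: 0.995
```

```bash
python3 - <<'E'
from h import *
s=state();print(s["joints"].round(3),s["eef_pos"].round(1))
im,d=save("scene","s4",(70,110,200,245),5.5)
P=cloud("scene",d).reshape(-1,3)
C=np.array([536.6,-131.0]);a=np.radians(3.0);ex=np.array([np.cos(a),np.sin(a)]);ey=np.array([-np.sin(a),np.cos(a)])
X=(P[:,:2]-C)@ex;Y=(P[:,:2]-C)@ey
m=(abs(X)<34)&(abs(Y)<40)&(P[:,2]>113)&(P[:,2]<130);Q=P[m];print("forme top",len(Q),np.percentile(Q[:,2],[5,50,95]),np.percentile(X[m],[3,97]),np.percentile(Y[m],[3,97]))
for nm,lo,hi,z0,z1 in(("pad",-60,-22,22,55),("jaw",-84,-58,22,55),("fence",0,45,30,71)):
    m=(abs(X)<34)&(Y>lo)&(Y<hi)&(P[:,2]>z0)&(P[:,2]<z1);print(nm,m.sum(),np.percentile(Y[m],[3,10,50,90,97]).round(1))
E
```

```text
[-0.367  0.409  1.756 -0.     0.972  0.867] [ 537.6 -136.3  197.4]
forme top 295 [118.63671062 120.83893455 124.49471273] [-32.92012824  29.67886513] [-18.49148945  10.01039747]
pad 171 [-58.8 -54.6 -40.3 -36.2 -35.8]
jaw 246 [-76.7 -74.8 -66.4 -61.  -60.6]
fence 383 [ 9.9 10.2 25.1 35.3 35.6]
```

View pics/s4.png

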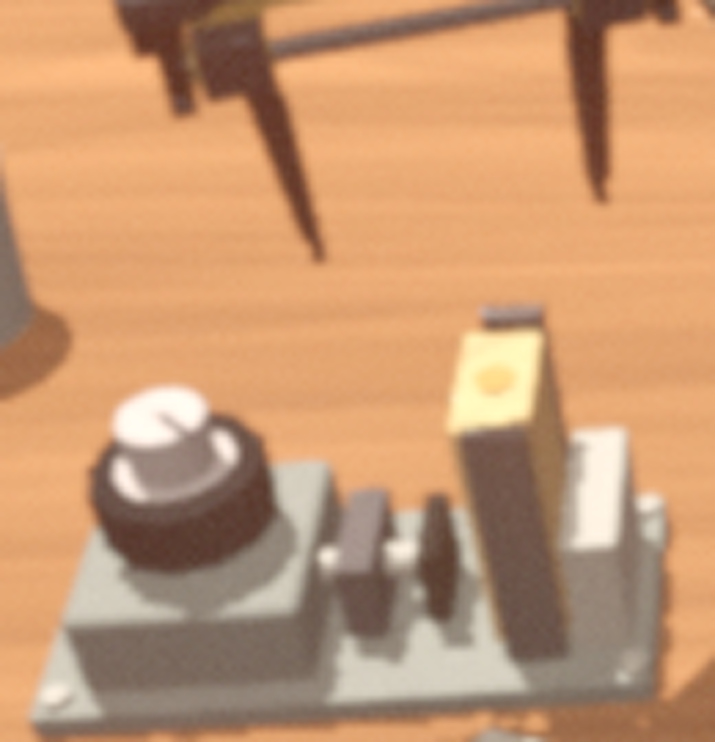

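The forme stands upright and fully down between the posts, its top at crop (497,380), and the pad is still clear of it. Next I swing over the wheel, winding the wrist back to leave room for clockwise travel.

```bash
python3 - <<'E'
from h import *
plan([(540,-200,190,61),(543.4,-260.7,185,101),(543.4,-260.7,180,131),(543.4,-260.7,60,131)])
C=np.array([536.6,-131.0]);a=np.radians(3.0);ex=np.array([np.cos(a),np.sin(a)]);ey=np.array([-np.sin(a),np.cos(a)])
for n,f in(("top","t0"),("scene","s0"),("scene","s4")):
    P=cloud(n,np.load(f"pics/{f}.npz")["d"]).reshape(-1,3);X=(P[:,:2]-C)@ex;Y=(P[:,:2]-C)@ey
    def pr(nm,x,lo,hi,z0,z1):
        m=(abs(X)<x)&(Y>lo)&(Y<hi)&(P[:,2]>z0)&(P[:,2]<z1);print(n,nm,m.sum(),np.percentile(Y[m],[5,50,95]).round(1))
    pr("padface",30,-42,-28,20,56);pr("padtop",30,-60,-28,47,56);pr("jawtop",30,-82,-55,47,56);pr("housefront",40,-95,-78,20,45);pr("plate end",50,35,55,8,16)
E
```

```text
d mm [-18.9  61.    6.3] twist -41.25 | dist 64 rows 1.2834232583681584 4.802066589610901 yaw 19.75 pos [ 537.2 -136.2  196.3]
d mm [-51.4  32.4   5. ] twist -40.0 | dist 61 rows 1.2200081966937761 4.656577415599535 yaw 61.0 pos [ 540. -200.  190.]
d mm [0. 0. 5.] twist -30.0 | dist 5 rows 0.1 3.492433061699651 yaw 101.0 pos [ 543.4 -260.7  185. ]
d mm [  0.   0. 120.] twist -0.0 | dist 120 rows 2.4 0.0 yaw 131.0 pos [ 543.4 -260.7  180. ]
top padface 107 [-41.2 -35.  -33.8]
top padtop 82 [-59.9 -39.9 -34.8]
top jawtop 140 [-73.8 -66.4 -59.5]
top housefront 103 [-85.7 -84.7 -80.9]
top plate end 141 [36.8 40.9 45.2]
scene padface 108 [-41.2 -36.8 -35.9]
scene padtop 62 [-44.9 -40.5 -36.3]
scene jawtop 120 [-75.9 -68.4 -61.6]
scene housefront 99 [-87.4 -86.5 -83.6]
scene plate end 124 [35.4 39.4 43.3]
scene padface 111 [-41.5 -37.  -35.8]
scene padtop 58 [-45.3 -40.7 -36.5]
scene jawtop 125 [-75.4 -68.  -61.1]
scene housefront 99 [-87.1 -86.5 -83.7]
scene plate end 122 [35.3 39.5 43.2]
```

carry_out --moves '[{"dx":-0.019,"dy":0.061,"dz":0.006,"twist":-41},{"dx":-0.019,"dy":0.061,"dz":0.006,"twist":-41},{"dx":-0.019,"dy":0.061,"dz":0.006,"twist":-41},{"dx":-0.019,"dy":0.061,"dz":0.006,"twist":-41},{"dx":-0.019,"dy":0.061,"dz":0.006,"twist":-41}]'

```text
t: 15.5
eef_pos: [538.5, -200.2, 188.6]
tcp_rot: [-3.141, 0.0, 1.049]
ft_force: [0.1, 0.5, -0.2]
opening: 1.002
```

carry_out --moves '[{"dx":-0.0515,"dy":0.0325,"dz":0.005,"twist":-40},{"dx":-0.0515,"dy":0.0325,"dz":0.005,"twist":-40},{"dx":-0.0515,"dy":0.0325,"dz":0.005,"twist":-40},{"dx":-0.0515,"dy":0.0325,"dz":0.005,"twist":-40},{"dx":-0.0515,"dy":0.0325,"dz":0.005,"twist":-40}]'

```text
t: 16.0
eef_pos: [540.8, -261.0, 183.6]
tcp_rot: [-3.141, -0.001, 1.747]
ft_force: [0.2, 0.5, -0.4]
opening: 1.0
```

carry_out --moves '[{"dx":0,"dy":0,"dz":0.005,"twist":-30},{"dx":0,"dy":0,"dz":0.005,"twist":-30},{"dx":0,"dy":0,"dz":0.005,"twist":-30},{"dx":0,"dy":0,"dz":0.005,"twist":-30},{"dx":0,"dy":0,"dz":0.005,"twist":-30}]'

```text
t: 16.5
eef_pos: [541.0, -260.7, 178.7]
tcp_rot: [-3.141, -0.001, 2.266]
ft_force: [0.0, -0.6, -0.0]
opening: 1.0
```

```bash
python3 - <<'E'
from h import *
delta(543.4,-260.7,60,131);print(state()["joints"].round(2))
E
```

```text
d mm [ -1.5   1.9 118.7] twist -1.15 | dist 119 rows 2.3750867366835835 0.13370953184848963 yaw 129.85 pos [ 541.  -260.7  178.7]
[-0.56  0.49  1.66 -0.    0.99 -1.25]
```

carry_out --moves '[{"dx":-0.0015,"dy":0.002,"dz":0.03,"twist":0},{"dx":-0.0015,"dy":0.002,"dz":0.07,"twist":0},{"dx":-0.0015,"dy":0.002,"dz":0.1,"twist":0},{"dx":-0.0015,"dy":0.002,"dz":0.117,"twist":0},{"dx":-0.0015,"dy":0.002,"dz":0.1185,"twist":0}]'

```text
t: 17.0
eef_pos: [542.6, -260.1, 58.3]
tcp_rot: [-3.14, -0.004, 2.264]
ft_force: [-0.4, 0.3, 0.4]
opening: 1.001
```

carry_out --moves '[{"dx":0,"dy":0,"dz":0,"twist":0},{"dx":0,"dy":0,"dz":0,"twist":0},{"dx":0,"dy":0,"dz":0,"twist":0},{"dx":0,"dy":0,"dz":0,"twist":0},{"dx":0,"dy":0,"dz":0,"twist":0}]' --grip 0.05

```text
t: 17.5
eef_pos: [542.5, -262.0, 61.5]
tcp_rot: [-3.139, 0.0, 2.269]
ft_force: [-10.5, -10.0, 6.0]
opening: 0.687
```

carry_out --moves '[{"dx":0,"dy":0,"dz":0,"twist":0},{"dx":0,"dy":0,"dz":0,"twist":0}]'

```text
t: 17.7
eef_pos: [542.5, -262.0, 61.5]
tcp_rot: [-3.139, 0.0, 2.268]
ft_force: [-9.0, -8.2, 4.7]
opening: 0.692
```

carry_out --moves '[{"dx":0,"dy":-0.0012,"dz":0,"twist":0},{"dx":0,"dy":-0.0012,"dz":0,"twist":5},{"dx":0,"dy":-0.0012,"dz":0,"twist":10},{"dx":0,"dy":-0.0012,"dz":0,"twist":15},{"dx":0,"dy":-0.0012,"dz":0,"twist":20}]'

```text
t: 18.2
eef_pos: [542.6, -261.9, 61.5]
tcp_rot: [-3.142, 0.001, 1.916]
ft_force: [-1.1, -1.6, 4.6]
opening: 0.694
```

```bash
cat >> h.py <<'E'
def pad(f):
    im,d=save("scene",f,(70,110,200,245),5.5); P=cloud("scene",d).reshape(-1,3)
    C=np.array([536.6,-131.0]);a=np.radians(3.0);ex=np.array([np.cos(a),np.sin(a)]);ey=np.array([-np.sin(a),np.cos(a)])
    X=(P[:,:2]-C)@ex;Y=(P[:,:2]-C)@ey
    for z0,z1 in((44,56),(22,44)):
        m=(abs(X)<30)&(Y>-84)&(Y<-10)&(P[:,2]>z0)&(P[:,2]<z1);print("z",z0,"hist from -84 by 3",np.histogram(Y[m],np.arange(-84,-9,3))[0])
    s=state();print("t",s["t"],"F",s["ft_force"].round(1),"M",s["moment"].round(2),"q6",s["joints"][5].round(3),"pos",s["eef_pos"].round(1),"yaw",np.degrees(s["tcp_rot"][2]).round(1),"op",round(s["opening"],3))
E
python3 -c "from h import *; pad('s5')"
```

```text
z 44 hist from -84 by 3 [ 0  0  0  3 22 24 27 23 32  4  0  0  0  0 16 21 22 14  0  0  0  4  2  0]
z 22 hist from -84 by 3 [ 8  7  1  3  8 10 12 10 28 30  8 13  6  0  9  9 12 38  0  0  0  4  4  0]
t 18.25 F [-2.6 -2.7  6. ] M [-0.67  0.82 -0.21] q6 -0.898 pos [ 542.6 -261.9   61.5] yaw 109.5 op 0.689
```

carry_out --moves '[{"dx":0,"dy":0,"dz":0,"twist":6},{"dx":0,"dy":0,"dz":0,"twist":12},{"dx":0,"dy":0,"dz":0,"twist":18},{"dx":0,"dy":0,"dz":0,"twist":24},{"dx":0,"dy":0,"dz":0,"twist":30}]'

```text
t: 18.75
eef_pos: [543.0, -261.9, 61.5]
tcp_rot: [3.14, 0.001, 1.393]
ft_force: [0.3, -3.1, 4.8]
opening: 0.689
```

carry_out --moves '[{"dx":0,"dy":0,"dz":0,"twist":6},{"dx":0,"dy":0,"dz":0,"twist":12},{"dx":0,"dy":0,"dz":0,"twist":18},{"dx":0,"dy":0,"dz":0,"twist":24},{"dx":0,"dy":0,"dz":0,"twist":30}]'

```text
t: 19.25
eef_pos: [543.3, -262.0, 61.5]
tcp_rot: [3.139, -0.0, 0.869]
ft_force: [1.9, -3.1, 3.8]
opening: 0.692
```

```bash
python3 -c "from h import *; pad('s6')"
```

```text
z 44 hist from -84 by 3 [ 0  0  0  0  0  0  0  1 22 24 23 28 26 15  0  0  0  0  8  8  5  3  4  0]
z 22 hist from -84 by 3 [10  6  7 11  6 10  1  2  9  9 10 13 14 39  9  7 10  1 10 11  7  4  5  0]
t 19.3 F [ 0.7 -3.3  5.8] M [-0.14  0.36 -0.17] q6 0.15 pos [ 543.3 -262.    61.5] yaw 49.4 op 0.688
```

carry_out --moves '[{"dx":0,"dy":0,"dz":0,"twist":4},{"dx":0,"dy":0,"dz":0,"twist":8},{"dx":0,"dy":0,"dz":0,"twist":12},{"dx":0,"dy":0,"dz":0,"twist":16},{"dx":0,"dy":0,"dz":0,"twist":20}]'

```text
t: 19.8
eef_pos: [543.5, -262.2, 61.5]
tcp_rot: [3.139, -0.001, 0.523]
ft_force: [1.5, -4.3, 3.5]
opening: 0.691
```

carry_out --moves '[{"dx":0,"dy":0,"dz":0,"twist":4},{"dx":0,"dy":0,"dz":0,"twist":8},{"dx":0,"dy":0,"dz":0,"twist":12},{"dx":0,"dy":0,"dz":0,"twist":15},{"dx":0,"dy":0,"dz":0,"twist":15}]'

```text
t: 20.3
eef_pos: [543.6, -262.4, 61.5]
tcp_rot: [3.139, -0.002, 0.262]
ft_force: [1.9, -5.4, 4.0]
opening: 0.691
```

```bash
python3 -c "from h import *; pad('s7')"
```

```text
z 44 hist from -84 by 3 [ 0  0  0  0  0  0  0  0  0  0 10 25 25 24 24 29  0  0  0 12 10  4  0  0]
z 22 hist from -84 by 3 [11  6  8  8  9 10  7  9  8  1  7 11 11  8 11 40 11  7  1  8  9  6  0  0]
t 20.35 F [ 2.1 -6.7  3.9] M [-0.27 -0.1  -0.11] q6 0.749 pos [ 543.5 -262.4   61.5] yaw 15.1 op 0.688
```

View pics/s7.png

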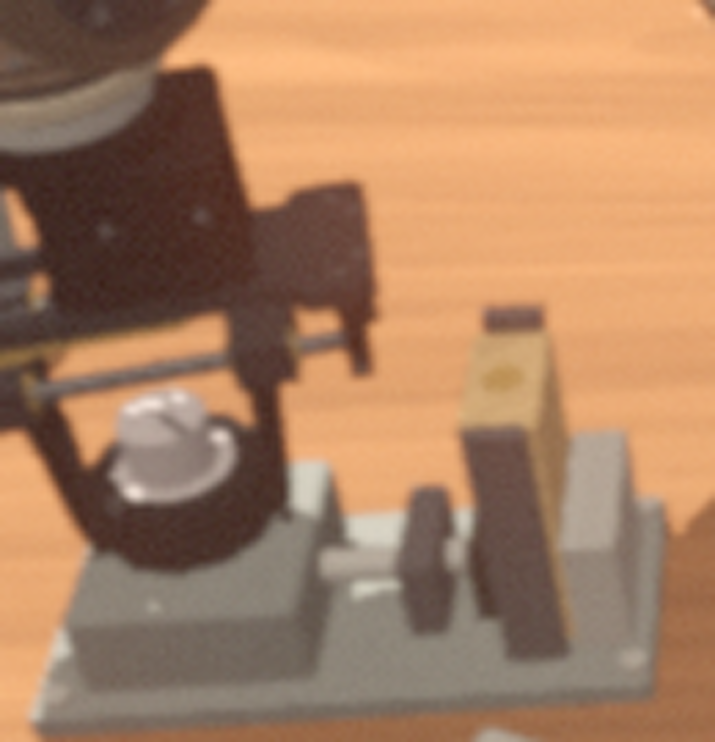

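The pad now bears on the forme, which looks to be against the fence, and the knob pointer looks as before. I compare the gap between jaw and pad with the free state.

```bash
cat > g.py <<'E'
from h import *
C=np.array([536.6,-131.0]);a=np.radians(3.0);ex=np.array([np.cos(a),np.sin(a)]);ey=np.array([-np.sin(a),np.cos(a)])
import sys
for f,sp in zip(sys.argv[1::2],map(float,sys.argv[2::2])):
    d=np.load(f"pics/{f}.npz")["d"];P=cloud("scene",d).reshape(-1,3);X=(P[:,:2]-C)@ex;Y=(P[:,:2]-C)@ey
    b=(abs(X)<25)&(Y>-84)&(Y<-18)
    jf=np.median(Y[b&(P[:,2]>25)&(P[:,2]<45)&(Y>sp-9)&(Y<sp+1.5)&(abs(X)<34)])
    top=b&(P[:,2]>46)&(P[:,2]<56)
    pt=Y[top&(Y>sp+2.5)];jt=Y[top&(Y<sp+2.5)]
    ff=(abs(X)<34)&(P[:,2]>115)&(P[:,2]<130)&(abs(Y)<30)
    print(f,"jaw face",jf.round(2),"jawtop",np.percentile(jt,[3,50,97]).round(2),"padtop",len(pt),np.percentile(pt,[3,50,97]).round(2),"forme y",np.percentile(Y[ff],[3,50,97]).round(1))
E
python3 g.py s0 -60 s4 -60 s6 -43.5 s7 -36
```

```text
s0 jaw face -61.46 jawtop [-76.06 -68.4  -61.15] padtop 64 [-45.33 -40.31 -35.99] forme y [-12.1   0.3  10.3]
s4 jaw face -61.46 jawtop [-75.92 -68.03 -60.92] padtop 64 [-45.48 -40.55 -36.26] forme y [-18.5  -3.7   9.9]
s6 jaw face -44.74 jawtop [-59.2  -51.08 -44.26] padtop 19 [-29.   -26.5  -22.69] forme y [-18.3  -3.1  10.1]
s7 jaw face -37.44 jawtop [-51.95 -44.35 -37.16] padtop 22 [-26.24 -24.02 -18.87] forme y [-14.9  -0.3  13.3]
```

The jaw has advanced 24.0 mm, matching the 2.006 rad turned, so the wheel did not slip. The jaw-pad gap fell from 15.5 to 10.9 mm, so the pad is pressed in about 4.6 mm. Another 4.5° is needed.

carry_out --moves '[{"dx":0,"dy":0,"dz":0,"twist":2},{"dx":0,"dy":0,"dz":0,"twist":4.5},{"dx":0,"dy":0,"dz":0,"twist":4.5},{"dx":0,"dy":0,"dz":0,"twist":4.5}]'

```text
t: 20.75
eef_pos: [543.6, -262.4, 61.5]
tcp_rot: [3.139, -0.002, 0.185]
ft_force: [1.8, -6.3, 4.3]
opening: 0.692
```

carry_out --moves '[{"dx":0,"dy":0,"dz":0,"twist":0},{"dx":0,"dy":0,"dz":0,"twist":0},{"dx":0,"dy":0,"dz":0,"twist":0},{"dx":0,"dy":0,"dz":0,"twist":0},{"dx":0,"dy":0,"dz":0,"twist":0}]' --grip 0.095

```text
t: 21.25
eef_pos: [542.6, -261.3, 60.6]
tcp_rot: [-3.141, 0.0, 0.183]
ft_force: [0.6, 0.4, 0.9]
opening: 0.995
```

carry_out --moves '[{"dx":0,"dy":0,"dz":-0.02,"twist":0},{"dx":0,"dy":0,"dz":-0.06,"twist":0},{"dx":0,"dy":0,"dz":-0.11,"twist":0},{"dx":0,"dy":0,"dz":-0.16,"twist":0},{"dx":0,"dy":0,"dz":-0.16,"twist":0}]'

```text
t: 21.75
eef_pos: [544.6, -262.5, 227.3]
tcp_rot: [3.134, -0.008, 0.183]
ft_force: [0.3, -0.1, 0.6]
opening: 0.997
```

carry_out --moves '[{"dx":-0.06,"dy":0.05,"dz":0,"twist":0},{"dx":-0.06,"dy":0.1,"dz":0,"twist":0},{"dx":-0.06,"dy":0.13,"dz":0,"twist":0},{"dx":-0.06,"dy":0.13,"dz":0,"twist":0},{"dx":-0.06,"dy":0.13,"dz":0,"twist":0}]'

```text
t: 22.25
eef_pos: [506.6, -400.8, 219.6]
tcp_rot: [-3.14, 0.001, 0.181]
ft_force: [0.3, 1.0, -0.8]
opening: 1.0
```

```bash
python3 -c "from h import *; pad('s8'); save('top','t8',None,1.5); save('scene','s9',None,1.5)"; python3 g.py s8 -35 s9 -35
python3 - <<'E'
from h import *
# pointer on knob: before / after, dark pixels around bright knob top, mean direction (top cam)
a=[cv2.resize(np.load(f"pics/{f}.npz")["im"][170:235,290:400] if f[0]=="t" else np.load(f"pics/{f}.npz")["im"][165:245,70:200],(390,240 if f[0]=="s" else 230),interpolation=2) for f in("s0","s9","t0","t8")]
a=[cv2.resize(x,(390,240)) for x in a]
cv2.imwrite("pics/cmp.png",np.vstack([np.hstack(a[:2]),np.hstack(a[2:])]))
E
```

```text
z 44 hist from -84 by 3 [ 0  0  0  0  0  0  0  0  0  0  5 24 24 25 22 36  0  0  0 12  9  5  0  0]
z 22 hist from -84 by 3 [ 9  8  8 10  6 11  7 10 10  1  4 10  9 10 12 34 15  9  0  6 14  6  0  0]
t 22.3 F [0.1 0.4 0.6] M [-0.04  0.03 -0.04] q6 0.619 pos [ 506.9 -399.8  219.8] yaw 10.4 op 0.997
s8 jaw face -36.39 jawtop [-51.22 -43.42 -36.28] padtop 23 [-26.24 -23.97 -19.26] forme y [-15.   -0.3  13.2]
s9 jaw face -36.6 jawtop [-51.28 -42.92 -36.15] padtop 24 [-26.35 -24.01 -19.32] forme y [-14.6  -0.3  13.4]
```

View pics/cmp.png

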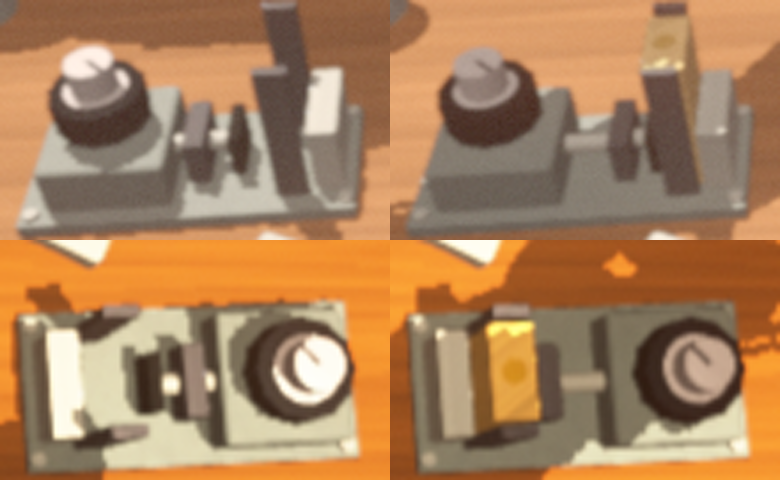

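View pics/s9.png

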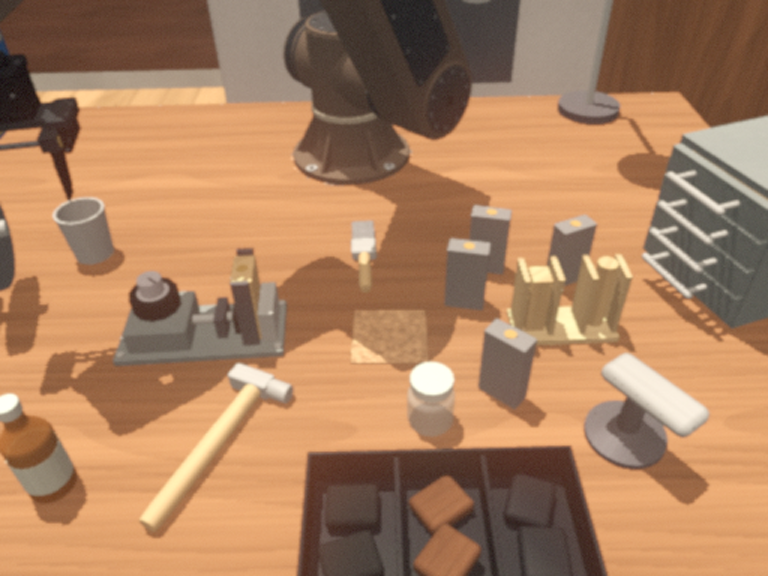

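Both views show the pointer unchanged (top crop near (310,352) and (702,352)) and the other things in place. The forme is clamped against the fence, and the jaw-pad gap of 9.9 mm means the pad is pressed in about 5.6 mm.

```bash
python3 -c "from cell import *; print(job_done())"
```

```text
the job is handed in; nothing more can be done
None
```

The wide forme now stands fully down between the posts and is clamped against the fence. The job is handed in at about 22 s of the 72 s allowed. I took it out of the rack by its ends, set it on the cork mat and took it again by its broad faces. I then turned the large wheel clockwise about 2.08 rad in one grasp, let go and moved clear.

Last checks:
- **Pad:** the jaw advanced about 25 mm, in line with the turn, so the wheel did not slip. The gap between jaw and pad fell from about 15.5 to 9.9 mm, so the pad is pressed in about 5.6 mm (aim 5.5). The camera calibration allows about 1 mm of error on that.
- **Forme:** it met the clamp floor at the expected height with about 5 N. Its top shifted about 3.5 mm as the pad pushed it to the fence.
- **Knob and other things:** the inner knob's pointer and the other objects look unchanged in the pictures before and after.
- **Forces:** readings reached about 16 N when closing on the wheel and stayed under 10 N elsewhere.

My first four move calls were refused because keys were missing. The fifth ran from the wrong pose, but in clear space with nothing touched, so I replanned from there. No check failed.

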